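# Pull test of a bench spring gauge

## Robot

A 6-joint arm with a two-finger parallel gripper is mounted at the origin on a cart in front of the work surface, level with it; the furniture and walls round the work are solid. World frame = base frame: x ahead of the robot, y to its left, z up, the work surface at z = 0. Lengths are in m, angles in rad, forces in N, time in s.
With the tool pointing down it reaches from about 0.35 to 0.775 m from the base axis. Payload 7.3 kg.
Tool frame: the origin (TCP) lies at the very end of the fingers, on their centre line; the grasp point (between the pads) lies 19 mm behind it; z points along the fingers, y is the line along which they close (so a half turn about z gives the same grasp; the last joint's range is limited). The gripper opens to 92 mm and grips with 3 to 60 N. Pads are 19 mm wide; open, the fingers measure 130 mm over their backs; the gripper's body (75 mm by 190 mm) begins 47 mm behind the grasp point.
Start: joints at [1.179, 0.342, 1.524, -0, 1.275, -0.146], TCP at [0.128, 0.509, 0.227] pointing down, gripper open.
Joint ranges: [-2.53, 2.53], [-0.77, 2.02], [0.04, 2.7], [-1, 4.14], [0.28, 2.66], [-3.11, 3.11]. Speed limits (rad/s): [2.57, 2.57, 3.14, 3.14, 3.14, 3.14].

## Interface

Orientations are given as [roll, pitch, yaw] about the fixed x, y, z axes, in that order (R = Rz(yaw) Ry(pitch) Rx(roll)).
In Python, from cell import telemetry, eyes, job gives the robot as it stands.
- The arm moves only by the tool apply_moves, never from a script. Its arguments are lists of equal length, an entry for each row: "delta_pos": the shift along the world's x, y, z each as a share of 0.4 m, from -1 to 1, a list of three; "dr": the turn, a rotation vector about the world's x, y, z each as a share of 0.5 rad, from -1 to 1, a list of three; "jaw": the opening, from 0 (shut) to 1 (fully open). A call has 1 to 8 rows; each row is the pose to reach, as a shift and turn from the pose commanded when the call began; what a row does not reach only later rows make up. A row lasts 1/12 s, in which the tool goes at most 41.7 mm and 7.16 degrees, less where a joint would pass 70% of its speed; a pose out of reach is approached as far as the arm can. A call with a number of a shift or a turn outside -1 to 1 is refused whole. A call with a gripper value outside its range is refused whole. The fingers move at their own pace and stop on an object; "force" is the grip in N (left out, the last holds). Time passes only in rows, so rows that repeat a pose let the fingers close. It gives the time, the measured TCP pose, the force, the opening and the grip force at its end, in the units of the state.
- telemetry.observe(): the state, without advancing time (a new reading comes with each control period).
- eyes.read_camera(name): name is "scene" or "top"; returns the picture (420x560x3 uint8, red, green, blue); there is no depth.
- eyes.camera_model(name): a dict with "vertical_fov" (degrees; the focal length in pixels is half the picture's height over the tangent of half this angle, whatever the lens; pixels are square), "cx", "cy" (the principal point, pixels), "rvec" (rotation vector, rad) and "tvec" (3), from world to camera coordinates, as OpenCV has them. Camera axes: x right, y down, z forward; pixel columns grow to the right and rows downward; lengths in m; the calibration is good to about 2 mm. A picture is of the moment at which its call begins. camera_model takes no time and is no camera call.
- job.hand_in(): hands the job in; it is judged then, once.
The state is a dict: "time": time; "qpos": joint angles; "qvel": joint speeds; "joint_efforts": joint torques, N m; "tool_pos": TCP position; "tool_rot": TCP orientation; "contact_force": force on the tool from outside, world axes, zero at the start; "torque": the same for the moment, N m; "opening": finger opening in m; "grip_force": force on a finger pad.
Only numpy, scipy, OpenCV 4.12 (cv2) and the standard library are available. Lean on these libraries where they do the work, as an engineer would, in place of code of your own. Each camera call takes 0.05 s, during which the arm holds its last target. There are 200 camera calls.

## Task

Give the bench spring gauge its pull test: lift the loose drawbar off its wooden rest, push its sleeve right down onto the gauge's upright spigot, the bar pointing away from the barrel along the base, and let go. Then take the drawbar by its upright black grip and pull the slide out, not past the mark, until its index finger lines up with the point of the rider on the scale rail; hold it there for two seconds, then ease it gently back until the slide is fully home. Leave the drawbar seated on the spigot, and do not shift the rider or disturb the other things.

Things in the scene. Friction and masses are not known exactly. Their poses are not given: they have to be found in the camera images.
- drawbar: Loose pull handle, 140 g. Origin: bore centre at the sleeve's underside; +x along the bar to the grip. Aluminium sleeve 34 mm outside, bore 20.6 mm right through, 32 mm tall; bar 18 mm wide, from 0 to 18 mm above the underside, clear to grasp at x = 20 to 90 mm; black upright grip at x = 105 mm, 23 mm across (waist 19), 18 to 58 mm up. Starts level in the rest.
- rest: Fixed wooden rest, base 170 x 56 x 8 mm. Origin on the worktop beneath the resting sleeve, +x to the pocket. The drawbar's underside lies 20 mm up on blocks at x = 0 and 105 mm; between them the bar is free underneath. Pocket round the grip: walls 80 mm high, x = 88 to 131 mm, 48 mm wide outside, open at the top and to the sleeve: lift straight up.
- gauge: Fixed bench spring gauge. Origin on the worktop below the spigot when home; +x is the way the slide is pulled. Grey base plate 260 x 96 x 10 mm (x = -150 to 110 mm); lying barrel 44 mm across, x = -146 to -40 mm, top at 58 mm; scale rail on the -y side, top 22 mm, with the rider on it, y = -34 to -52 mm, top 35 mm.
- slide (a joint): How far the slide is pulled out, m: 0 home, 0.11 fully out. A spring pulls it home with about 3 N at 0, 8 N at 0.1. The slide's flat steel deck is 90 mm long (x = -17 to 73 mm from the spigot), 30 mm wide, top 30 mm above the worktop.
- marker (a joint): Position of the rider on the scale rail, m: the index is in line with the rider when slide equals this value. It is set before the start (45 to 85 mm) and sits by friction.
- spigot_foot (a point): Foot of the upright steel spigot, on the slide's deck, 30 mm above the worktop; moves with the slide. Spigot 16 mm in diameter, 24 mm tall, its top 5 mm tapered to 10 mm. Axes as the gauge. Pushed fully on, the underside of the sleeve lies here.
- index (a point): Tip of the slide's thin black index finger, which crosses the scale rail 20 mm ahead of the spigot on the -y side; axes as the gauge.
- mark (a point): Point of the dark steel rider (12 mm long) on the scale rail, projected to the index finger's height; axes as the gauge. In line when index and mark have the same x along the gauge.
- sleeve (a point): Centre of the bore at the underside of the drawbar's sleeve.
- bar_mid (a point): Middle of the drawbar's bar, 48 mm from the sleeve's axis, half way up the bar; near the centre of mass.
- grip (a point): Middle of the drawbar's upright black grip, at its waist.
- bottle_a: Bystander: amber dropper bottle, 39 mm across, 104 mm tall; origin under its centre.
- bottle_b: Bystander: amber dropper bottle, 39 mm across, 104 mm tall; origin under its centre.
- bowl: Bystander: white mortar, 116 mm across, 54 mm high; origin under its centre.
- plate: Bystander: white spot plate 119 x 89 x 12 mm; origin under its centre.
- scales: Bystander: black pocket balance 70 x 120 x 24 mm; origin under its centre.

How it is judged:
By the outcome, as a careful person would: the job done as asked, in the order asked, and still so for the second after the job is handed in, with the robot touching nothing.
It also fails if it takes over 61 s, if anything falls off the work surface, if the arm or the gripper's body presses on something with over 40 N, if the wrist force passes 120 N, or if a joint passes its speed limit or range.

## Working session

There is one attempt and no reset: what is moved stays moved. The work goes in short steps, Python scripts to look and compute and a tool call to move; the robot and the scene stay as the last step left them, time stands still between calls to the robot, and variables do not carry over. Pictures are saved under pics/ and viewed, at most 10 in all, crops included, and the job is handed in when it is done.

Besides the shell and the picture viewer there is one more tool, called after "Call:" in YAML: its name, and indented under it one key for each argument. apply_moves: Moves the arm, as the interface text tells. Its arguments: {"type":"object","properties":{"delta_pos":{"type":"array"},"dr":{"type":"array"},"jaw":{"type":"array"},"force":{"type":"number"}},"required":["delta_pos","dr","jaw"]}

```bash
mkdir -p pics; ls
python3 - <<'E'
from cell import telemetry, eyes
import cv2
print(telemetry.observe())
for n in("scene","top"):
    print(n,eyes.camera_model(n)); im=eyes.read_camera(n)
    cv2.imwrite(f"pics/{n}0.png",im[:,:,::-1])
E
```

```text
pics
{'time': 0.0, 'qpos': array([ 1.17900310e+00,  3.42709038e-01,  1.52504629e+00, -1.06546243e-06,
        1.27539539e+00, -1.45964267e-01]), 'qvel': array([-5.90769200e-05, -3.27853341e-04, -1.17203414e-03, -1.65689399e-03,
        9.78514768e-04,  3.10144825e-05]), 'joint_efforts': array([-1.30930664e-03, -4.31251681e+01, -2.44216830e+01,  7.17673148e-02,
        5.60577388e-02, -1.27595540e-04]), 'tool_pos': array([0.12756253, 0.50883358, 0.22604185]), 'tool_rot': array([-3.14005100e+00, -2.25607744e-04,  2.89576383e+00]), 'contact_force': array([ 0.77075329,  0.41545733, -0.05503383]), 'torque': array([-0.00754883,  0.00870518, -0.01750064]), 'grip_force': 0.0, 'opening': 0.09216024013055273}
scene {'vertical_fov': 44.79050562354761, 'cx': 280.0941814671822, 'cy': 212.9463318457739, 'rvec': array([ 2.34666952, -0.67863132,  0.25451172]), 'tvec': array([-0.43465327,  0.34056579,  0.99767354])}
top {'vertical_fov': 55.12937250442377, 'cx': 283.7271404396676, 'cy': 209.58474688736547, 'rvec': array([ 2.21356055, -2.17088953,  0.1395799 ]), 'tvec': array([0.07425432, 0.5754203 , 1.14508461])}
```

View pics/scene0.png

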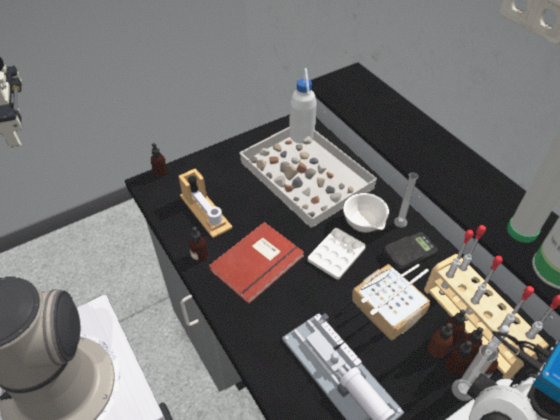

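View pics/top0.png

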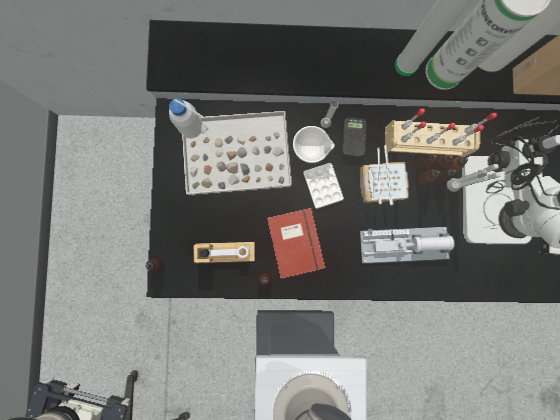

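Scene view: rest at about (205,205), gauge at about (340,370). Top view: rest with sleeve near (243,252) and grip near (205,253); gauge with barrel to the right at (433,243), rail on the upper edge. I'll enlarge both.

Run:
```python
import cv2,numpy as np
t=cv2.imread("pics/top0.png"); s=cv2.imread("pics/scene0.png")
def crop(im,x,y,w,h,k): 
    return cv2.resize(im[y:y+h,x:x+w],None,fx=k,fy=k,interpolation=cv2.INTER_CUBIC)
a=crop(t,185,230,90,50,6); b=crop(t,355,220,105,50,6)
# top: rest, bottom: gauge ; width 630
a=cv2.copyMakeBorder(a,0,0,0,90,cv2.BORDER_CONSTANT)
cv2.imwrite("pics/ctop.png",np.vstack([a,b]))
a=crop(s,165,160,80,90,6); b=crop(s,275,305,133,115,6)
cv2.imwrite("pics/csc.png",cv2.copyMakeBorder(b,0,0,0,0,cv2.BORDER_CONSTANT)[:600,:798])
cv2.imwrite("pics/csr.png",a)
```

```text
(no output)
```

View pics/ctop.png

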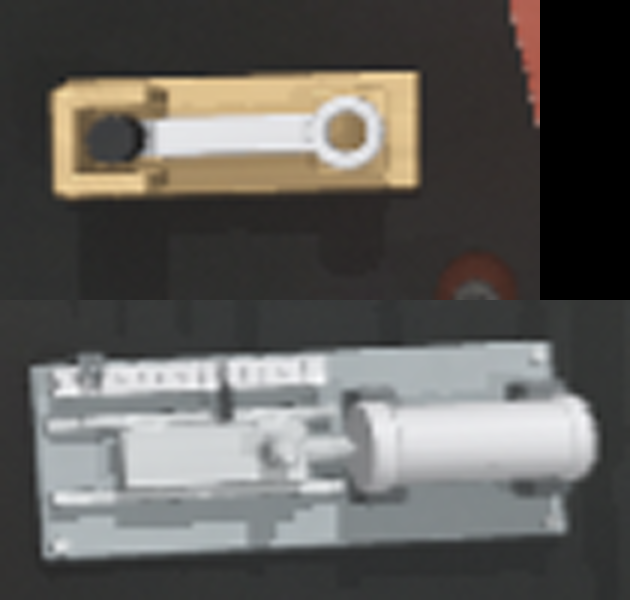

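View pics/csc.png

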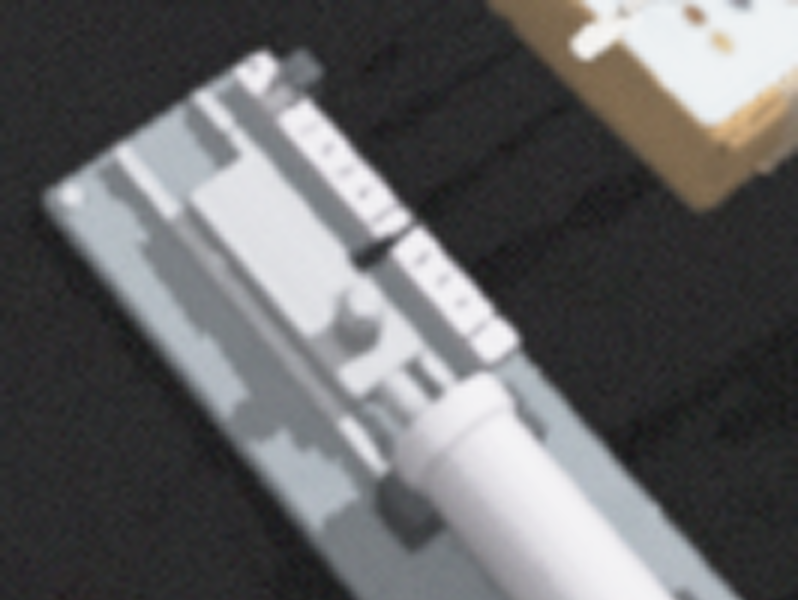

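View pics/csr.png

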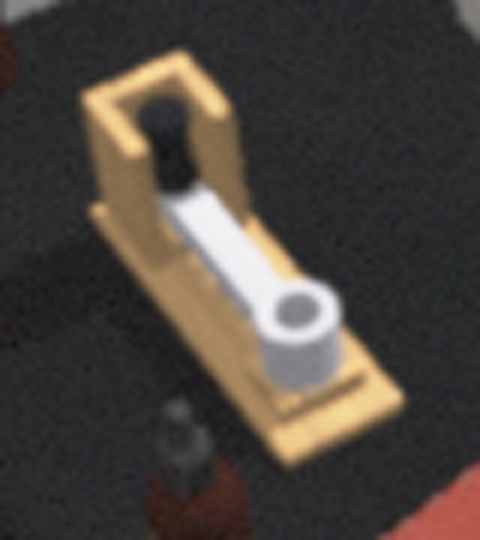

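Top crop: sleeve ring centre (348,131), grip top (115,137); plate corners (33,368), (45,558), (549,342), (566,533); rider about (95,372), index finger (223,370). Scene crops give the deck corners, the spigot top (360,300), the sleeve top (297,310) and the grip top (165,112).

```bash
cat > h.py <<'E'
import numpy as np,cv2
from cell import telemetry, eyes
from scipy.optimize import least_squares
from scipy.spatial.transform import Rotation as R
def proj(n,P):
    m=eyes.camera_model(n); f=210/np.tan(np.radians(m["vertical_fov"]/2))
    K=np.array([[f,0,m["cx"]],[0,f,m["cy"]],[0,0,1]])
    return cv2.projectPoints(np.float64(P).reshape(-1,3),m["rvec"],m["tvec"],K,None)[0].reshape(-1,2)
def w(p,L): # pose (x,y,yaw)->world
    L=np.atleast_2d(L).astype(float); c,s=np.cos(p[2]),np.sin(p[2])
    return np.c_[p[0]+c*L[:,0]-s*L[:,1],p[1]+s*L[:,0]+c*L[:,1],L[:,2]]
def px(o,uv): return np.array(o)+(np.array(uv,float)+.5)/6-.5
def fit(obs,p0,loss="soft_l1"):
    def r(p): return np.concatenate([(proj(n,w(p,np.array(L)/1000))-q).ravel() for n,L,q in obs])
    s=least_squares(r,p0,loss=loss); return s.x,r(s.x).reshape(-1,2)
E
python3 - <<'E'
from h import *
T=(355,170);S=(275,305)   # top crop stacked 300px lower -> 220-50
g=[("top",[[110,-48,10],[110,48,10],[-150,-48,10],[-150,48,10]],px(T,[(33,368),(45,558),(549,342),(566,533)])),
("top",[[73,-15,30],[73,15,30],[0,0,54]],px(T,[(122,427),(127,488),(283,447)])),
("scene",[[110,48,10],[73,15,30],[73,-15,30],[0,0,54]],px(S,[(48,197),(190,197),(247,150),(360,298)]))]
p,e=fit(g,[.55,-.2,1.57]);print("gauge",p.round(4));print(e.round(2))
d=[("top",[[0,0,52],[105,0,78]],px((185,230),[(348,131),(115,137)])),("scene",[[0,0,52],[105,0,78]],px((165,160),[(297,310),(165,112)]))]
q,e=fit(d,[.55,.2,1.57]);print("drawbar",q.round(4));print(e.round(2))
for n,o,uvs in(("top",T,[(222,372),(95,372)]),("scene",S,[(405,232),(300,75)])):
    for uv in uvs:
        f=lambda x:(proj(n,w(p,[[x[0],x[1],.030]]))-px(o,uv)).ravel()
        print(n,uv,least_squares(f,[.02,-.04]).x.round(4))
for n in("top","scene"):print(n,proj(n,w(p,[[0,0,.054],[.0,.0,.03],[.02,-.04,.03]])), proj(n,w(q,[[0,0,.052]])))
E
```

```text
gauge [ 0.4787 -0.254   1.6365]
[[-0.19 -0.89]
 [-0.08  0.19]
 [ 0.26 -0.61]
 [ 0.14 -0.03]
 [-0.09 -0.21]
 [-0.22  0.02]
 [ 1.04  0.41]
 [-1.43 -0.32]
 [-1.21 -0.22]
 [ 0.82 -0.25]
 [ 0.28  0.88]]
drawbar [0.4519 0.1997 1.611 ]
[[ 0.01 -0.25]
 [-0.39 -0.24]
 [-0.05  0.42]
 [-0.12  0.27]]
top (222, 372) [ 0.0221 -0.0386]
top (95, 372) [ 0.0841 -0.0415]
scene (405, 232) [ 0.0186 -0.0372]
scene (300, 75) [ 0.0853 -0.0463]
top [[402.78755777 244.49098439]
 [400.04189584 244.52123949]
 [392.25458692 231.06631233]] [[242.588334   251.17050961]]
scene [[334.86139882 355.13148062]
 [333.86226445 360.56315772]
 [342.70029018 341.96968957]] [[214.0366803  211.67120991]]
```

Call:
apply_moves:
  delta_pos:
    - [0.1,-0.08,0]
    - [0.2,-0.16,0]
    - [0.3,-0.24,0]
    - [0.4,-0.32,0]
    - [0.5,-0.4,0]
    - [0.6,-0.48,0]
    - [0.7,-0.56,0]
    - [0.7,-0.56,0]
  dr:
    - [0,0,-0.15]
    - [0,0,-0.3]
    - [0,0,-0.45]
    - [0,0,-0.6]
    - [0,0,-0.75]
    - [0,0,-0.9]
    - [0,0,-1]
    - [0,0,-1]
  jaw: [0.6,0.6,0.6,0.6,0.6,0.6,0.6,0.6]

```text
time: 0.77
tool_pos: [0.3891, 0.2993, 0.2266]
tool_rot: [-3.141, -0.0, 2.393]
contact_force: [0.9, 1.8, -0.5]
opening: 0.0554
grip_force: 0.0
```

Call:
apply_moves:
  delta_pos:
    - [0.06,-0.05,0]
    - [0.105,-0.093,-0.05]
    - [0.105,-0.093,-0.1]
    - [0.105,-0.093,-0.15]
    - [0.105,-0.093,-0.15]
    - [0.105,-0.093,-0.15]
  dr:
    - [0,0,-0.2]
    - [0,0,-0.4]
    - [0,0,-0.6]
    - [0,0,-0.8]
    - [0,0,-1]
    - [0,0,-1]
  jaw: [0.6,0.6,0.6,0.6,0.6,0.6]

```text
time: 1.27
tool_pos: [0.4293, 0.2632, 0.1652]
tool_rot: [-3.138, 0.0, 1.892]
contact_force: [-0.3, -0.6, 0.2]
opening: 0.0549
grip_force: 0.0
```

Call:
apply_moves:
  delta_pos:
    - [0,0,0]
    - [0,0,0]
    - [0,0,0]
    - [0,0,0]
    - [0,0,0]
  dr:
    - [0,0,-0.2]
    - [0,0,-0.4]
    - [0,0,-0.57]
    - [0,0,-0.57]
    - [0,0,-0.57]
  jaw: [0.6,0.6,0.6,0.6,0.6]

```text
time: 1.68
tool_pos: [0.4301, 0.264, 0.1671]
tool_rot: [3.141, -0.0, 1.616]
contact_force: [-0.3, -0.3, 0.3]
opening: 0.0549
grip_force: 0.0
```

Run:
```python
from h import *
s=telemetry.observe();print(s["time"],s["tool_pos"].round(4),s["tool_rot"].round(4),s["qpos"].round(2))
```

```text
1.6833 [0.4301 0.264  0.1671] [ 3.1408e+00 -3.0000e-04  1.6158e+00] [ 0.4   0.36  1.67 -0.    1.11  0.35]
```

Call:
apply_moves:
  delta_pos:
    - [0.05,-0.04,-0.04]
    - [0.05,-0.04,-0.1]
    - [0.05,-0.04,-0.17]
    - [0.05,-0.04,-0.24]
    - [0.05,-0.04,-0.31]
    - [0.05,-0.04,-0.36]
    - [0.05,-0.04,-0.36]
    - [0.05,-0.04,-0.36]
  dr:
    - [0,0,-0.01]
    - [0,0,-0.01]
    - [0,0,-0.01]
    - [0,0,-0.01]
    - [0,0,-0.01]
    - [0,0,-0.01]
    - [0,0,-0.01]
    - [0,0,-0.01]
  jaw: [0.6,0.6,0.6,0.6,0.6,0.6,0.6,0.6]

```text
time: 2.35
tool_pos: [0.4496, 0.2477, 0.0224]
tool_rot: [-3.14, 0.001, 1.609]
contact_force: [-0.2, -0.6, -0.1]
opening: 0.0552
grip_force: 0.0
```

Run:
```python
from h import *
s=telemetry.observe();print(s["time"],s["tool_pos"].round(4),s["tool_rot"].round(4),s["contact_force"].round(2))
a=[]
for n,(x,y,ww,hh) in(("scene",(165,150,90,100)),("top",(185,225,90,60))):
    im=eyes.read_camera(n)[:,:,::-1]; cv2.imwrite(f"pics/{n}1.png",im)
    a.append(cv2.resize(im[y:y+hh,x:x+ww],(360,400 if n=="scene" else 240),interpolation=cv2.INTER_CUBIC))
a[1]=cv2.copyMakeBorder(a[1],0,160,0,0,cv2.BORDER_CONSTANT)
cv2.imwrite("pics/g1.png",np.hstack(a))
```

```text
2.35 [0.4496 0.2477 0.0224] [-3.1399e+00  6.0000e-04  1.6086e+00] [-0.18 -0.61 -0.07]
```

View pics/g1.png

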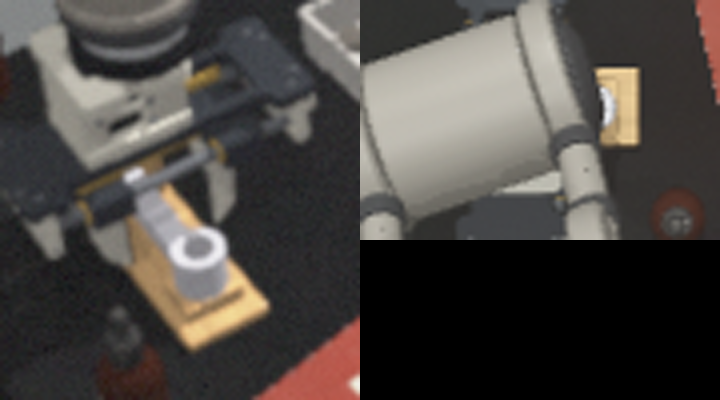

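The fingers straddle the bar, at about (110,250) and (225,200) in the crop, with the sleeve free at (200,255). I'll close and lift.

Call:
apply_moves:
  delta_pos:
    - [0,0,0]
    - [0,0,0]
    - [0,0,0]
    - [0,0,0]
    - [0,0,0]
    - [0,0,0]
  dr:
    - [0,0,0]
    - [0,0,0]
    - [0,0,0]
    - [0,0,0]
    - [0,0,0]
    - [0,0,0]
  jaw: [0.4,0.25,0.1,0.1,0.1,0.1]
  force: 30

```text
time: 2.95
tool_pos: [0.4501, 0.2478, 0.0229]
tool_rot: [3.141, -0.0, 1.606]
contact_force: [-1.1, 0.2, 0.4]
opening: 0.0197
grip_force: 1.0
```

Call:
apply_moves:
  delta_pos:
    - [0,0,0.01]
    - [0,0,0.04]
    - [0,0,0.08]
    - [0,0,0.13]
    - [0,0,0.18]
    - [0,0,0.23]
    - [0,0,0.28]
    - [0,0,0.28]
  dr:
    - [0,0,0]
    - [0,0,0]
    - [0,0,0]
    - [0,0,0]
    - [0,0,0]
    - [0,0,0]
    - [0,0,0]
    - [0,0,0]
  jaw: [0.1,0.1,0.1,0.1,0.1,0.1,0.1,0.1]

```text
time: 3.62
tool_pos: [0.4519, 0.2486, 0.1385]
tool_rot: [3.135, -0.002, 1.606]
contact_force: [0.8, 0.6, -0.5]
opening: 0.0175
grip_force: 30.0
```

Call:
apply_moves:
  delta_pos:
    - [0,-0.04,0.02]
    - [0.01,-0.12,0.02]
    - [0.02,-0.22,0.02]
    - [0.03,-0.32,0.02]
    - [0.04,-0.42,0.02]
    - [0.05,-0.52,0.02]
    - [0.05,-0.61,0.02]
    - [0.05,-0.68,0.02]
  dr:
    - [0,0,0]
    - [0,0,0]
    - [0,0,0.02]
    - [0,0,0.04]
    - [0,0,0.06]
    - [0,0,0.06]
    - [0,0,0.06]
    - [0,0,0.06]
  jaw: [0.1,0.1,0.1,0.1,0.1,0.1,0.1,0.1]

```text
time: 4.28
tool_pos: [0.4694, -0.0268, 0.142]
tool_rot: [-3.141, 0.0, 1.635]
contact_force: [0.0, 0.3, -1.7]
opening: 0.018
grip_force: 30.0
```

Call:
apply_moves:
  delta_pos:
    - [0,-0.08,0]
    - [0.01,-0.18,0]
    - [0.01,-0.27,0]
    - [0.01,-0.35,0]
    - [0.01,-0.41,0]
    - [0.01,-0.45,0]
    - [0.01,-0.45,0]
    - [0.01,-0.45,0]
  dr:
    - [0,0,0]
    - [0,0,0]
    - [0,0,0]
    - [0,0,0]
    - [0,0,0]
    - [0,0,0]
    - [0,0,0]
    - [0,0,0]
  jaw: [0.1,0.1,0.1,0.1,0.1,0.1,0.1,0.1]

```text
time: 4.95
tool_pos: [0.4734, -0.2043, 0.1418]
tool_rot: [-3.14, -0.001, 1.634]
contact_force: [-0.4, 0.6, -0.8]
opening: 0.018
grip_force: 30.0
```

Run:
```python
from h import *
s=telemetry.observe();print(s["time"],s["tool_pos"].round(4),s["tool_rot"].round(4),s["contact_force"].round(2),s["qpos"].round(2))
```

```text
4.95 [ 0.4734 -0.2043  0.1418] [-3.1403e+00 -1.3000e-03  1.6339e+00] [-0.38  0.56 -0.78] [-0.56  0.41  1.67  0.    1.06 -0.62]
```

Call:
apply_moves:
  delta_pos:
    - [0.005,-0.004,-0.03]
    - [0.005,-0.004,-0.08]
    - [0.005,-0.004,-0.13]
    - [0.005,-0.004,-0.17]
    - [0.005,-0.004,-0.18]
    - [0.005,-0.004,-0.18]
  dr:
    - [0,0,0.005]
    - [0,0,0.005]
    - [0,0,0.005]
    - [0,0,0.005]
    - [0,0,0.005]
    - [0,0,0.005]
  jaw: [0.1,0.1,0.1,0.1,0.1,0.1]

```text
time: 5.45
tool_pos: [0.4752, -0.2041, 0.0695]
tool_rot: [-3.139, -0.002, 1.64]
contact_force: [0.2, -0.3, -1.1]
opening: 0.0177
grip_force: 30.0
```

Run:
```python
from h import *
s=telemetry.observe();print(s["time"],s["tool_pos"].round(4),s["tool_rot"].round(4))
a=[]
for n,(x,y,ww,hh) in(("scene",(285,310,80,80)),("top",(350,205,80,80))):
    im=eyes.read_camera(n)[:,:,::-1]; cv2.imwrite(f"pics/{n}2.png",im)
    a.append(cv2.resize(im[y:y+hh,x:x+ww],(400,400),interpolation=cv2.INTER_CUBIC))
    c,sn=np.cos(s["tool_rot"][2]),np.sin(s["tool_rot"][2]); t=s["tool_pos"]
    P=t+np.array([-.0481*c,-.0481*sn,-.003+.032])
    print(n,"pred sleeve top in crop",(proj(n,P)[0]-(x,y)+.5)*5-.5)
cv2.imwrite("pics/g2.png",np.hstack(a))
```

```text
5.45 [ 0.4752 -0.2041  0.0695] [-3.1389e+00 -2.2000e-03  1.6395e+00]
scene pred sleeve top in crop [257.61672852 170.8037289 ]
top pred sleeve top in crop [289.56039531 199.46219103]
```

View pics/g2.png

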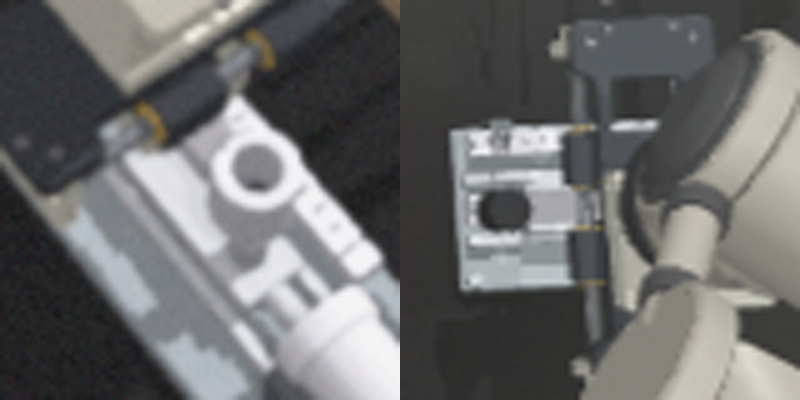

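Left (scene): the bore centre is at (257,167), close to the prediction of (257.6,170.8). Right (top): the arm hides the sleeve, the grip is at (505,210). Next I'll check the relative offset per camera.

Run:
```python
from h import *
s=telemetry.observe();print(s["time"],s["tool_pos"].round(4),s["tool_rot"].round(4))
T=(355,170);S=(275,305)
gt=[("top",[[110,-48,10],[110,48,10],[-150,-48,10],[-150,48,10],[73,-15,30],[73,15,30]],px(T,[(33,368),(45,558),(549,342),(566,533),(122,427),(127,488)]))]
gs=[("scene",[[110,48,10],[73,15,30],[73,-15,30],[0,0,54]],px(S,[(48,197),(190,197),(247,150),(360,294)]))]
dt=[("top",[[0,0,52],[105,0,78]],px((185,230),[(348,131),(115,137)]))];ds=[("scene",[[0,0,52],[105,0,78]],px((165,160),[(297,310),(165,112)]))]
for g,d in((gt,dt),(gs,ds)):
    p,e=fit(g,[.4787,-.254,1.6365]); q,_=fit(d,[.4519,.1997,1.611]); print(p.round(4),q.round(4),(p-q).round(4)); print(e.round(1).tolist())
t=s["tool_pos"];y=s["tool_rot"][2]
# sleeve xy from scene picture now, bore centre at height 32 above underside
for z in(.098,.1):
  for uv in((257,167),):
    o=np.array([285,310])+(np.array(uv)+.5)/5-.5
    print(z,least_squares(lambda x:(proj("scene",[x[0],x[1],z])-o).ravel(),[.47,-.25]).x.round(4))
print("TCP->sleeve pred",(t[:2]-.0481*np.array([np.cos(y),np.sin(y)])).round(4))
```

```text
5.55 [ 0.4764 -0.2052  0.0713] [3.1410e+00 2.0000e-04 1.6392e+00]
[ 0.478  -0.2541  1.636 ] [0.4513 0.1991 1.6107] [ 0.0267 -0.4532  0.0253]
[[-0.2, -0.7], [-0.1, 0.4], [0.3, -0.4], [0.2, 0.2], [-0.1, 0.0], [-0.2, 0.2]]
[ 0.4807 -0.2537  1.6551] [0.4526 0.2006 1.6109] [ 0.0281 -0.4543  0.0442]
[[-1.2, -0.0], [-0.9, -0.3], [0.9, -0.5], [1.0, 0.9]]
0.098 [ 0.4794 -0.2505]
0.1 [ 0.4787 -0.2512]
TCP->sleeve pred [ 0.4797 -0.2532]
```

Call:
apply_moves:
  delta_pos:
    - [-0.001,-0.003,0]
    - [-0.001,-0.003,-0.015]
    - [-0.001,-0.003,-0.03]
    - [-0.001,-0.003,-0.045]
    - [-0.001,-0.003,-0.055]
    - [-0.001,-0.003,-0.065]
    - [-0.001,-0.003,-0.065]
  dr:
    - [0,0,0]
    - [0,0,0]
    - [0,0,0]
    - [0,0,0]
    - [0,0,0]
    - [0,0,0]
    - [0,0,0]
  jaw: [0.1,0.1,0.1,0.1,0.1,0.1,0.1]

```text
time: 6.13
tool_pos: [0.4751, -0.2067, 0.0437]
tool_rot: [-3.14, -0.001, 1.638]
contact_force: [-0.2, 0.8, -1.3]
opening: 0.0179
grip_force: 30.0
```

Call:
apply_moves:
  delta_pos:
    - [0,0,-0.008]
    - [0,0,-0.016]
    - [0,0,-0.022]
    - [0,0,-0.027]
    - [0,0,-0.027]
  dr:
    - [0,0,0]
    - [0,0,0]
    - [0,0,0]
    - [0,0,0]
    - [0,0,0]
  jaw: [0.1,0.1,0.1,0.1,0.1]

```text
time: 6.55
tool_pos: [0.4754, -0.2068, 0.0335]
tool_rot: [-3.141, -0.0, 1.638]
contact_force: [0.0, -0.5, -2.0]
opening: 0.0175
grip_force: 30.0
```

Call:
apply_moves:
  delta_pos:
    - [0,0,-0.002]
    - [0,0,-0.004]
    - [0,0,-0.005]
    - [0,0,-0.005]
  dr:
    - [0,0,0]
    - [0,0,0]
    - [0,0,0]
    - [0,0,0]
  jaw: [0.1,0.1,0.1,0.1]

```text
time: 6.88
tool_pos: [0.4757, -0.207, 0.0331]
tool_rot: [3.141, 0.0, 1.638]
contact_force: [-2.1, 1.3, 8.6]
opening: 0.0176
grip_force: 30.0
```

Call:
apply_moves:
  delta_pos:
    - [0,0,0]
    - [0,0,0]
    - [0,0,0]
    - [0,0,0.02]
    - [0,0,0.08]
    - [0,0,0.16]
    - [0,0,0.22]
    - [0,0,0.22]
  dr:
    - [0,0,0]
    - [0,0,0]
    - [0,0,0]
    - [0,0,0]
    - [0,0,0]
    - [0,0,0]
    - [0,0,0]
    - [0,0,0]
  jaw: [0.3,0.5,0.5,0.5,0.5,0.5,0.5,0.5]

```text
time: 7.55
tool_pos: [0.4782, -0.2085, 0.1252]
tool_rot: [3.134, 0.005, 1.638]
contact_force: [0.7, -0.5, -0.0]
opening: 0.046
grip_force: 0.0
```

Run:
```python
from h import *
s=telemetry.observe();print(s["time"],s["tool_pos"].round(4),s["tool_rot"].round(4))
a=[]
for n,(x,y,ww,hh) in(("scene",(285,310,80,80)),("top",(350,205,80,80))):
    im=eyes.read_camera(n)[:,:,::-1]; cv2.imwrite(f"pics/{n}3.png",im)
    a.append(cv2.resize(im[y:y+hh,x:x+ww],(400,400),interpolation=cv2.INTER_CUBIC))
    print(n,"pred sleeve top, grip top",(proj(n,w([.4787,-.254,1.638],[[0,0,.062],[.105,0,.088]]))-(x,y)+.5)*5-.5)
cv2.imwrite("pics/g3.png",np.hstack(a))
```

```text
7.55 [ 0.4782 -0.2085  0.1252] [3.134  0.0054 1.6384]
scene pred sleeve top, grip top [[253.04060778 218.4694165 ]
 [ 87.74707455 -10.26136649]]
top pred sleeve top, grip top [[270.70347443 199.42677652]
 [ 98.24523655 208.70149477]]
```

View pics/g3.png

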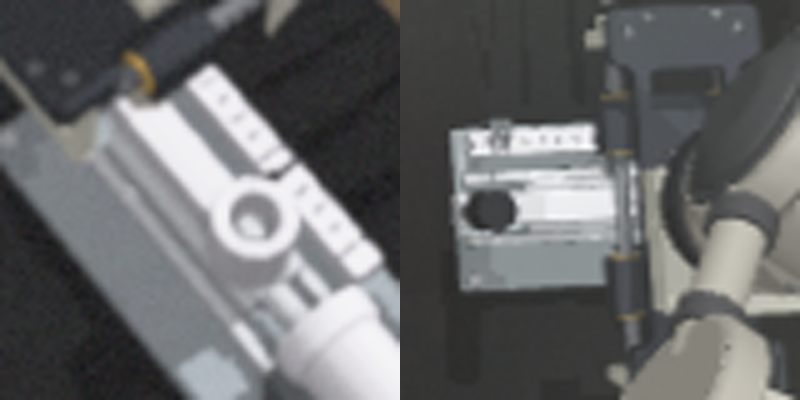

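Scene crop: the sleeve is at (253,220), as predicted for the seated position, with the spigot visible in the bore. Top crop: the grip is at (492,210). I'm going to the grip.

Call:
apply_moves:
  delta_pos:
    - [-0.003,0.04,0]
    - [-0.01,0.1,0]
    - [-0.01,0.146,0]
    - [-0.01,0.146,-0.02]
    - [-0.01,0.146,-0.06]
    - [-0.01,0.146,-0.11]
    - [-0.01,0.146,-0.15]
    - [-0.01,0.146,-0.16]
  dr:
    - [0,0,0]
    - [0,0,0]
    - [0,0,0]
    - [0,0,0]
    - [0,0,0]
    - [0,0,0]
    - [0,0,0]
    - [0,0,0]
  jaw: [0.55,0.55,0.55,0.55,0.55,0.55,0.55,0.55]

```text
time: 8.32
tool_pos: [0.4696, -0.1481, 0.0526]
tool_rot: [-3.136, -0.003, 1.638]
contact_force: [-1.3, -0.2, 0.4]
opening: 0.0503
grip_force: 0.0
```

Run:
```python
from h import *
for i in range(2):
    eyes.read_camera("top"); s=telemetry.observe()
print(s["time"],s["tool_pos"].round(4),s["tool_rot"].round(4),s["contact_force"].round(2))
```

```text
8.4167 [ 0.4706 -0.1485  0.0544] [-3.1385e+00 -1.7000e-03  1.6381e+00] [0.3  0.51 0.53]
```

Call:
apply_moves:
  delta_pos:
    - [0.002,0,-0.008]
    - [0.002,0,-0.008]
    - [0.002,0,-0.008]
    - [0.002,0,-0.008]
    - [0.002,0,-0.008]
    - [0.002,0,-0.008]
    - [0.002,0,-0.008]
    - [0.002,0,-0.008]
  dr:
    - [0,0,0]
    - [0,0,0]
    - [0,0,0]
    - [0,0,0]
    - [0,0,0]
    - [0,0,0]
    - [0,0,0]
    - [0,0,0]
  jaw: [0.45,0.35,0.25,0.1,0.1,0.1,0.1,0.1]
  force: 35

```text
time: 9.08
tool_pos: [0.4726, -0.1486, 0.0531]
tool_rot: [3.141, 0.0, 1.638]
contact_force: [-0.7, 0.7, 3.3]
opening: 0.0212
grip_force: 35.0
```

Run:
```python
from h import *
s=telemetry.observe();print(s["time"],s["tool_pos"].round(4),s["tool_rot"].round(4),s["contact_force"].round(2),s["opening"])
a=[]
for n,(x,y,ww,hh) in(("scene",(275,295,80,80)),("top",(350,205,80,80))):
    im=eyes.read_camera(n)[:,:,::-1]; cv2.imwrite(f"pics/{n}4.png",im)
# dark columns along rail in top & scene: profile
t=cv2.imread("pics/top3.png").astype(int).sum(2)/3; t0=cv2.imread("pics/top0.png").astype(int).sum(2)/3
print("rail rows top0");[print(r,t0[r,358:412].astype(int).tolist()) for r in range(228,239)]
```

```text
9.0833 [ 0.4726 -0.1486  0.0531] [3.1408e+00 3.0000e-04 1.6383e+00] [-0.71  0.7   3.35] 0.021175604825532393
rail rows top0
228 [53, 56, 54, 53, 52, 52, 53, 52, 53, 52, 66, 70, 69, 69, 59, 55, 54, 56, 56, 55, 56, 56, 55, 56, 55, 56, 56, 56, 56, 57, 56, 56, 57, 57, 56, 56, 57, 56, 57, 56, 57, 57, 65, 66, 68, 69, 72, 88, 100, 103, 104, 106, 108, 134]
229 [53, 54, 54, 51, 52, 52, 52, 52, 64, 71, 120, 124, 123, 129, 83, 55, 55, 55, 55, 56, 55, 65, 66, 67, 68, 70, 87, 99, 103, 104, 104, 111, 133, 141, 137, 138, 161, 166, 169, 148, 138, 176, 179, 177, 171, 172, 190, 194, 199, 201, 206, 183, 173, 175]
230 [51, 53, 52, 64, 69, 85, 97, 101, 79, 71, 131, 130, 126, 133, 137, 162, 167, 166, 145, 140, 177, 179, 176, 169, 170, 187, 192, 192, 192, 209, 195, 205, 201, 173, 168, 222, 226, 225, 225, 225, 226, 226, 226, 226, 226, 226, 227, 187, 218, 228, 222, 190, 177, 177]
231 [52, 55, 138, 159, 161, 163, 188, 194, 196, 200, 159, 131, 160, 140, 188, 220, 225, 226, 225, 225, 225, 225, 225, 225, 225, 225, 226, 226, 226, 227, 206, 222, 218, 164, 156, 219, 229, 190, 220, 229, 207, 223, 229, 210, 225, 229,
[... 1242 characters left out ...]
, 134, 134, 133, 134, 133, 132, 132, 132, 121, 117, 129, 97, 72, 96, 127, 133, 134, 134, 135, 135, 133, 133, 133, 133, 133, 122, 119, 118, 156, 164, 164, 148]
237 [52, 51, 103, 166, 177, 146, 135, 132, 132, 134, 134, 134, 134, 134, 135, 135, 135, 133, 133, 133, 134, 134, 133, 134, 134, 134, 134, 133, 134, 134, 122, 118, 129, 105, 76, 83, 124, 133, 134, 135, 134, 134, 133, 122, 105, 101, 144, 143, 141, 141, 164, 180, 187, 157]
238 [51, 50, 85, 163, 177, 148, 135, 135, 134, 135, 134, 134, 134, 135, 135, 135, 134, 134, 134, 134, 135, 134, 133, 123, 106, 104, 144, 152, 144, 145, 160, 161, 135, 105, 77, 103, 177, 188, 188, 214, 220, 211, 207, 208, 207, 208, 208, 208, 208, 198, 195, 196, 197, 172]
```

Run:
```python
from h import *
p=np.array([.4787,-.254,1.6365])
def sc(n,L,o): return ((proj(n,w(p,np.array(L)/1000))-o+.5)*6-.5).round(0).tolist()
for z in(24,30,37):
    print(z,"scene",sc("scene",[[20,y,z] for y in(-15,-34,-52)],(275,305)),"top",sc("top",[[20,y,z] for y in(-15,-34,-52)],(355,170)))
for x in (80,84,88):
    print(x,"scene",sc("scene",[[x,y,z] for z in(22,35) for y in(-34,-52)],(275,305)),"top",sc("top",[[x,y,z]for z in(22,35) for y in(-34,-52)],(355,170)))
s=cv2.imread("pics/scene0.png").astype(int).sum(2)//3
print("scene rider, cols 316-332");[print(r,s[r,314:334].tolist()) for r in range(310,325)]
print("scene index, cols 332-348");[print(r,s[r,332:350].tolist()) for r in range(338,352)]
```

```text
24 scene [[350.0, 273.0], [394.0, 242.0], [434.0, 213.0]] top [[226.0, 421.0], [223.0, 382.0], [221.0, 345.0]]
30 scene [[352.0, 265.0], [395.0, 234.0], [436.0, 205.0]] top [[230.0, 421.0], [227.0, 381.0], [224.0, 344.0]]
37 scene [[353.0, 255.0], [397.0, 224.0], [438.0, 195.0]] top [[234.0, 420.0], [231.0, 381.0], [229.0, 344.0]]
80 scene [[281.0, 116.0], [321.0, 89.0], [283.0, 97.0], [323.0, 70.0]] top [[100.0, 388.0], [98.0, 351.0], [107.0, 387.0], [105.0, 349.0]]
84 scene [[274.0, 108.0], [313.0, 81.0], [276.0, 89.0], [316.0, 62.0]] top [[92.0, 388.0], [90.0, 351.0], [99.0, 387.0], [96.0, 350.0]]
88 scene [[266.0, 99.0], [306.0, 72.0], [268.0, 81.0], [309.0, 54.0]] top [[84.0, 388.0], [82.0, 351.0], [91.0, 388.0], [88.0, 350.0]]
scene rider, cols 316-332
310 [38, 46, 43, 40, 41, 36, 38, 40, 40, 44, 42, 43, 45, 41, 43, 40, 42, 48, 41, 38]
311 [42, 38, 37, 39, 40, 41, 38, 47, 43, 43, 45, 44, 42, 42, 44, 42, 43, 46, 43, 40]
312 [39, 39, 40, 42, 47, 52, 38, 46, 44, 47, 48, 51, 45, 42, 39, 43, 46, 46, 43, 43]
313 [41, 46, 57, 81, 111, 110, 62, 41, 43, 59, 80, 86, 66, 44, 43, 44, 45, 4
[... 1682 characters left out ...]
, 165, 131, 124, 131, 177, 226, 238, 230, 183, 103, 49, 45]
345 [141, 127, 124, 120, 104, 96, 79, 70, 97, 175, 227, 238, 240, 239, 231, 185, 87, 45]
346 [177, 128, 107, 93, 71, 57, 54, 82, 161, 225, 239, 241, 239, 234, 231, 224, 150, 67]
347 [194, 123, 84, 68, 52, 56, 66, 102, 173, 227, 239, 240, 232, 211, 219, 235, 208, 125]
348 [205, 140, 73, 58, 54, 63, 88, 118, 149, 194, 229, 233, 213, 203, 230, 239, 234, 196]
349 [218, 183, 115, 79, 87, 102, 111, 129, 137, 158, 207, 225, 224, 231, 239, 240, 239, 232]
350 [224, 217, 177, 146, 140, 124, 123, 126, 129, 135, 164, 215, 234, 240, 241, 239, 232, 226]
351 [225, 224, 217, 203, 189, 151, 130, 126, 125, 130, 137, 170, 221, 239, 240, 234, 212, 214]
```

Call:
apply_moves:
  delta_pos:
    - [-0.001,0.01,0]
    - [-0.002,0.025,0]
    - [-0.003,0.045,0]
    - [-0.004,0.065,0]
    - [-0.006,0.085,0]
    - [-0.007,0.105,0]
    - [-0.008,0.12,0]
    - [-0.009,0.13,0]
  dr:
    - [0,0,0]
    - [0,0,0]
    - [0,0,0]
    - [0,0,0]
    - [0,0,0]
    - [0,0,0]
    - [0,0,0]
    - [0,0,0]
  jaw: [0.1,0.1,0.1,0.1,0.1,0.1,0.1,0.1]

```text
time: 9.85
tool_pos: [0.4691, -0.0958, 0.0529]
tool_rot: [3.141, 0.0, 1.639]
contact_force: [1.3, -5.4, 2.0]
opening: 0.0212
grip_force: 35.0
```

Run:
```python
from h import *
s=telemetry.observe();print(s["time"],s["tool_pos"].round(4),s["tool_rot"].round(4),s["contact_force"].round(2),s["opening"])
a=[]
for n,(x,y,ww,hh) in(("scene",(305,300,50,50)),("top",(355,215,50,50))):
    acc=np.mean([eyes.read_camera(n)[:,:,::-1].astype(float) for _ in range(3)],0).clip(0,255).astype(np.uint8)
    cv2.imwrite(f"pics/{n}5.png",acc)
    a.append(cv2.resize(acc[y:y+hh,x:x+ww],(400,400),interpolation=cv2.INTER_CUBIC))
cv2.imwrite("pics/g5.png",np.hstack(a))
s=telemetry.observe();print(s["time"],s["tool_pos"].round(4),s["contact_force"].round(2))
```

```text
9.85 [ 0.4691 -0.0958  0.0529] [3.1408e+00 5.0000e-04 1.6392e+00] [ 1.28 -5.41  2.03] 0.021168249622822138
10.15 [ 0.4691 -0.0968  0.0529] [ 2.05 -3.63  3.14]
```

View pics/g5.png

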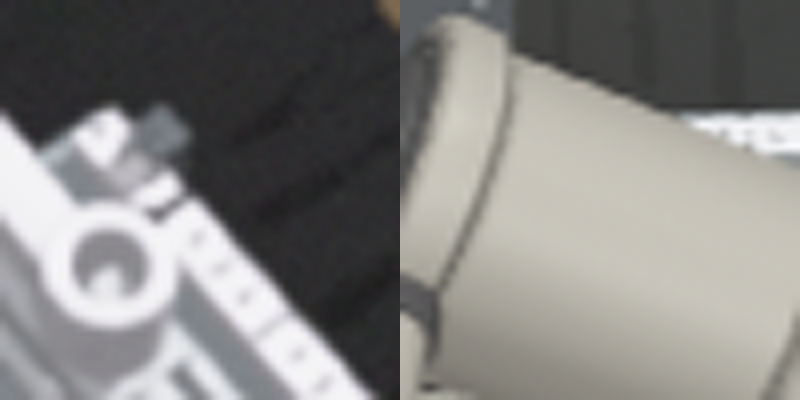

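Left (scene): the sleeve is seated on the spigot at (105,265), the index crosses the rail at about (170,205), and the rider is ahead of it with its dark block at (160,135) and a lighter part on the rail at (132,178). In the top view the arm hides the rail. I'll rectify the rail strip numerically.

```bash
cat >> h.py <<'E'
G=np.array([.4787,-.254,1.6365])
def rect(im,n,xs,ys,z):
    X,Y=np.meshgrid(xs,ys); uv=proj(n,w(G,np.c_[X.ravel(),Y.ravel(),np.full(X.size,z)]/1000)).astype(np.float32)
    return cv2.remap(im.astype(np.float32).mean(2),uv[:,0].reshape(X.shape).copy(),uv[:,1].reshape(X.shape).copy(),cv2.INTER_CUBIC)
E
python3 - <<'E'
from h import *
xs=np.arange(58,104,1.5);ys=np.arange(-24,-62,-2.5)
for f in("scene0","scene5"):
  for z in (24,):
    print(f,z,xs.tolist() if f=="scene0" else "")
    for y,r in zip(ys,rect(cv2.imread(f"pics/{f}.png"),"scene",xs,ys,z)):print(y,r.astype(int).tolist())
print("index home, z24");xs=np.arange(10,32,1.)
for y,r in zip(ys,rect(cv2.imread("pics/scene0.png"),"scene",xs,ys,24)):print(y,r.astype(int).tolist())
print("top0 z24");xs=np.arange(72,104,1.5)
for y,r in zip(ys,rect(cv2.imread("pics/top0.png"),"top",xs,ys,24)):print(y,r.astype(int).tolist())
E
```

```text
scene0 24 [58.0, 59.5, 61.0, 62.5, 64.0, 65.5, 67.0, 68.5, 70.0, 71.5, 73.0, 74.5, 76.0, 77.5, 79.0, 80.5, 82.0, 83.5, 85.0, 86.5, 88.0, 89.5, 91.0, 92.5, 94.0, 95.5, 97.0, 98.5, 100.0, 101.5, 103.0]
-24.0 [126, 126, 124, 125, 125, 127, 127, 126, 126, 125, 126, 126, 125, 125, 127, 128, 128, 127, 125, 125, 127, 127, 125, 125, 125, 126, 134, 154, 173, 172, 138]
-26.5 [125, 125, 129, 131, 130, 129, 129, 127, 126, 127, 127, 128, 129, 126, 128, 130, 130, 129, 128, 128, 129, 129, 127, 126, 127, 130, 133, 150, 169, 165, 133]
-29.0 [143, 141, 146, 148, 148, 149, 144, 145, 141, 148, 144, 147, 142, 145, 140, 137, 136, 137, 138, 136, 139, 136, 143, 144, 150, 146, 152, 155, 168, 166, 128]
-31.5 [212, 211, 217, 214, 218, 215, 217, 215, 214, 217, 214, 213, 208, 202, 182, 163, 155, 161, 164, 164, 163, 173, 191, 207, 213, 214, 213, 215, 214, 205, 163]
-34.0 [237, 236, 237, 241, 241, 240, 239, 233, 231, 234, 238, 238, 237, 237, 213, 183, 168, 175, 179, 178, 172, 180, 208, 231, 240, 237, 237, 232, 236, 223, 174]
-36.5 [225, 216, 224, 236, 239, 239, 237, 229, 223, 229, 237, 240, 240, 236, 219, 185, 172
[... 6703 characters left out ...]
189, 173]
-46.5 [135, 138, 137, 128, 126, 130, 131, 126, 124, 127, 131, 137, 122, 93, 77, 82, 97, 112, 121, 121, 115, 111]
-49.0 [48, 45, 53, 67, 93, 118, 133, 128, 125, 128, 129, 132, 113, 83, 62, 64, 63, 62, 61, 62, 61, 60]
-51.5 [54, 54, 55, 58, 65, 75, 82, 81, 81, 84, 85, 85, 75, 62, 55, 56, 53, 49, 47, 48, 48, 48]
-54.0 [55, 55, 55, 55, 55, 56, 56, 56, 57, 57, 57, 56, 54, 52, 52, 52, 52, 52, 52, 53, 52, 52]
-56.5 [56, 56, 55, 55, 54, 54, 53, 53, 53, 53, 53, 54, 54, 55, 55, 54, 54, 54, 54, 53, 53, 53]
-59.0 [54, 55, 55, 55, 55, 55, 55, 55, 55, 55, 55, 55, 55, 55, 54, 54, 55, 55, 55, 55, 55, 55]
-61.5 [53, 55, 55, 55, 56, 56, 55, 55, 55, 55, 55, 55, 55, 55, 55, 55, 55, 55, 55, 55, 55, 55]
```

Run:
```python
from h import *
t=np.mean([cv2.imread(f"pics/top{i}.png").astype(float) for i in(0,2,3)],0)
s=np.mean([cv2.imread(f"pics/scene{i}.png").astype(float) for i in(0,5,5,5)],0)
f=lambda im,x,y:cv2.resize(im[y:y+18,x:x+22].clip(0,255).astype(np.uint8),(396,324),interpolation=cv2.INTER_LANCZOS4)
A=np.hstack([f(s,314,310),f(t,359,224)])
def r(im,n,z): 
    o=rect(im,n,np.arange(100,60,-.1),np.arange(-58,-28,.1),z); return cv2.cvtColor(o.clip(0,255).astype(np.uint8),cv2.COLOR_GRAY2BGR)[:270,:396]
B=np.hstack([r(s,"scene",24),r(t,"top",24)])
cv2.imwrite("pics/g6.png",np.vstack([A,B]))
```

```text
(no output)
```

View pics/g6.png

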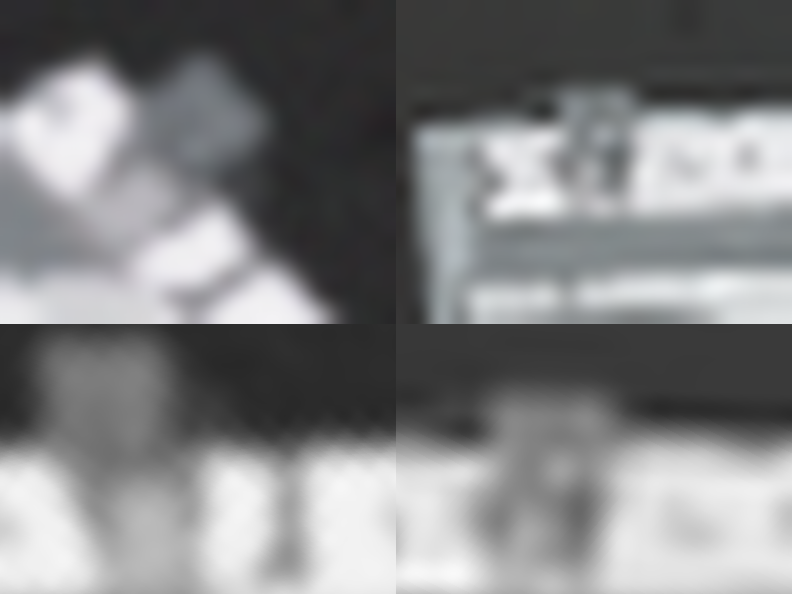

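The enlargement shows the rider's dark block, tall, on the outer side of the rail, with its shadow falling inward. The index line crosses at about (290,500). Combining both cameras with the 10 mm ticks, the rider's centre is at gauge x ≈ 86 mm, so slide ≈ 66 mm. I'll approach in steps and track both the index and the rider.

```bash
cat >> h.py <<'E'
def track(im):
    xs=np.arange(10,105,.25)
    a=rect(im,"scene",xs,np.arange(-35,-43,-.5),24).mean(0)
    b=rect(im,"scene",xs,np.arange(-49,-54.1,-.5),24).mean(0)
    m=(xs>76); bb=b[m]; xx=xs[m]; i=np.argmax(bb>80); L=np.interp(80,bb[i-1:i+1],xx[i-1:i+1])
    j=len(bb)-1-np.argmax(bb[::-1]>80); Rr=np.interp(-80,-bb[j:j+2],xx[j:j+2])
    return xs,a,round(L,2),round(Rr,2)
def cen(xs,a,g,h=3.):
    m=abs(xs-g)<h; v=a[m]; wt=np.clip((np.percentile(v,90)-v),0,None)**2; return round((wt*xs[m]).sum()/wt.sum(),2)
def snap(n=4): return np.mean([eyes.read_camera("scene")[:,:,::-1].astype(float) for _ in range(n)],0)
E
python3 - <<'E'
from h import *
for f,g in(("scene0",21),("scene5",71)):
    xs,a,L,Rr=track(cv2.imread(f"pics/{f}.png")); print(f,cen(xs,a,g),L,Rr)
    if f=="scene0": print([cen(xs,a,t,2.5) for t in(30,40,50,60,70,100)])
E
```

```text
scene0 21.02 82.76 95.88
[np.float64(29.97), np.float64(40.09), np.float64(49.9), np.float64(60.08), np.float64(69.82), np.float64(101.59)]
scene5 71.19 82.5 96.05
```

Call:
apply_moves:
  delta_pos:
    - [0,0.004,0]
    - [-0.001,0.008,0]
    - [-0.001,0.012,0]
    - [-0.001,0.015,0]
    - [-0.001,0.015,0]
  dr:
    - [0,0,0]
    - [0,0,0]
    - [0,0,0]
    - [0,0,0]
    - [0,0,0]
  jaw: [0.1,0.1,0.1,0.1,0.1]

```text
time: 10.57
tool_pos: [0.4687, -0.0909, 0.0529]
tool_rot: [3.141, 0.0, 1.638]
contact_force: [0.8, -4.5, 2.5]
opening: 0.0216
grip_force: 35.0
```

Run:
```python
from h import *
im=snap();cv2.imwrite("pics/s7.png",im);xs,a,L,Rr=track(im);s=telemetry.observe()
print(s["time"],s["tool_pos"].round(4),s["contact_force"].round(1));print(cen(xs,a,77),L,Rr);print(a[240:330:3].astype(int))
```

```text
10.7667 [ 0.4687 -0.091   0.0529] [ 1.9 -4.7  2.9]
76.48 82.48 96.07
[230 232 235 235 227 207 178 152 137 139 149 160 164 163 161 160 164 170
 175 177 178 177 175 170 163 156 153 156 167 183][ WARN:0@7.593] global loadsave.cpp:1063 imwrite_ Unsupported depth image for selected encoder is fallbacked to CV_8U.
```

Call:
apply_moves:
  delta_pos:
    - [0,0.003,0]
    - [0,0.006,0]
    - [0,0.01,0]
    - [0,0.01,0]
  dr:
    - [0,0,0]
    - [0,0,0]
    - [0,0,0]
    - [0,0,0]
  jaw: [0.1,0.1,0.1,0.1]

```text
time: 11.1
tool_pos: [0.4685, -0.0869, 0.0528]
tool_rot: [3.141, 0.0, 1.638]
contact_force: [1.0, -4.9, 3.6]
opening: 0.0211
grip_force: 35.0
```

Run:
```python
from h import *
im=snap();cv2.imwrite("pics/s8.png",im.astype(np.uint8));xs,a,L,Rr=track(im);s=telemetry.observe()
print(s["time"],s["tool_pos"].round(4),s["contact_force"].round(1));print(cen(xs,a,80),L,Rr);print(a[240:330:3].astype(int))
```

```text
11.3 [ 0.4685 -0.087   0.0528] [ 0.8 -4.9  3.5]
80.87 82.51 96.08
[231 233 237 240 242 243 243 243 240 233 217 191 159 132 118 119 131 146
 159 169 175 177 176 170 164 157 154 157 167 183]
```

Call:
apply_moves:
  delta_pos:
    - [0,0.002,0]
    - [0,0.004,0]
    - [0,0.004,0]
    - [0,0.004,0]
  dr:
    - [0,0,0]
    - [0,0,0]
    - [0,0,0]
    - [0,0,0]
  jaw: [0.1,0.1,0.1,0.1]

```text
time: 11.63
tool_pos: [0.4684, -0.0854, 0.0528]
tool_rot: [3.141, 0.0, 1.638]
contact_force: [1.5, -5.1, 3.2]
opening: 0.021
grip_force: 35.0
```

Run:
```python
from h import *
im=snap();cv2.imwrite("pics/s9.png",im.astype(np.uint8));xs,a,L,Rr=track(im);s=telemetry.observe()
print(s["time"],s["tool_pos"].round(4),s["contact_force"].round(1));print(cen(xs,a,82),L,Rr);print(a[240:330:3].astype(int))
for f in("scene0","s8","s9"):
  print(f)
  for y,r in zip(np.arange(-32,-48,-2.),rect(cv2.imread(f"pics/{f}.png"),"scene",np.arange(76,97,1.),np.arange(-32,-48,-2.),24)):print(y,r.astype(int).tolist())
```

```text
11.8333 [ 0.4684 -0.0855  0.0528] [ 0.4 -4.7  4.5]
82.19 82.45 96.07
[231 233 236 240 242 243 243 243 243 243 239 228 207 174 139 113 104 112
 128 146 161 170 173 170 164 157 154 156 167 183]
scene0
-32.0 [218, 213, 207, 192, 174, 164, 160, 162, 166, 169, 169, 168, 169, 175, 185, 199, 213, 218, 223, 227, 222]
-34.0 [237, 239, 230, 213, 193, 175, 168, 172, 177, 179, 179, 176, 172, 175, 189, 208, 225, 237, 240, 238, 237]
-36.0 [241, 238, 232, 220, 199, 179, 174, 174, 178, 179, 177, 172, 164, 161, 170, 193, 217, 230, 237, 240, 239]
-38.0 [239, 237, 231, 209, 181, 162, 160, 170, 176, 178, 178, 172, 159, 146, 148, 166, 191, 220, 235, 238, 238]
-40.0 [241, 235, 223, 200, 167, 152, 156, 163, 167, 170, 170, 166, 156, 145, 138, 141, 161, 192, 215, 230, 238]
-42.0 [238, 237, 226, 198, 169, 143, 134, 138, 142, 144, 146, 142, 135, 129, 124, 130, 148, 169, 195, 220, 231]
-44.0 [200, 198, 195, 177, 149, 133, 123, 114, 112, 114, 115, 116, 114, 109, 111, 119, 125, 138, 156, 175, 190]
-46.0 [103, 113, 119, 112, 105, 97, 94, 99, 101, 105, 112, 116, 112, 107, 107, 110, 113, 117, 121, 122, 120]
s8
-32.0
[... 1075 characters left out ...]
 199, 217, 233, 242, 244, 242, 241]
-36.0 [245, 241, 231, 211, 172, 126, 103, 109, 132, 156, 172, 176, 173, 170, 179, 200, 224, 236, 241, 243, 242]
-38.0 [242, 243, 238, 209, 161, 116, 102, 121, 148, 169, 178, 180, 170, 156, 155, 173, 199, 228, 241, 242, 241]
-40.0 [244, 240, 231, 206, 155, 121, 114, 129, 151, 169, 179, 176, 165, 153, 145, 147, 169, 201, 223, 235, 241]
-42.0 [242, 244, 234, 200, 157, 112, 93, 107, 131, 148, 152, 148, 142, 136, 129, 134, 153, 177, 205, 228, 237]
-44.0 [208, 205, 201, 179, 139, 103, 82, 80, 96, 112, 119, 119, 118, 115, 118, 125, 131, 144, 162, 182, 198]
-46.0 [109, 119, 125, 116, 102, 83, 73, 85, 101, 113, 122, 124, 118, 114, 115, 117, 119, 124, 128, 128, 126]
```

Call:
apply_moves:
  delta_pos:
    - [0,0.003,0]
    - [0,0.006,0]
    - [0,0.006,0]
    - [0,0.006,0]
  dr:
    - [0,0,0]
    - [0,0,0]
    - [0,0,0]
    - [0,0,0]
  jaw: [0.1,0.1,0.1,0.1]

```text
time: 12.17
tool_pos: [0.4683, -0.083, 0.0528]
tool_rot: [-3.141, 0.0, 1.638]
contact_force: [0.7, -4.9, 4.0]
opening: 0.0211
grip_force: 35.0
```

Run:
```python
from h import *
im=snap();cv2.imwrite("pics/s10.png",im.astype(np.uint8));xs,a,L,Rr=track(im);s=telemetry.observe()
print(s["time"],s["tool_pos"].round(4),s["contact_force"].round(1));print(cen(xs,a,84.7),L,Rr);print(a[240:330:3].astype(int))
for f in("s10",):
  print(f)
  for y,r in zip(np.arange(-32,-58,-2.),rect(cv2.imread(f"pics/{f}.png"),"scene",np.arange(76,97,1.),np.arange(-32,-58,-2.),24)):print(y,r.astype(int).tolist())
```

```text
12.3667 [ 0.4683 -0.083   0.0528] [ 0.  -4.8  4.2]
83.78 82.43 96.09
[231 233 236 240 242 243 243 243 243 243 239 231 215 192 166 143 123 110
 103 105 114 128 140 149 152 151 151 155 167 184]
s10
-32.0 [243, 242, 242, 241, 231, 224, 223, 216, 208, 205, 203, 195, 189, 199, 211, 218, 221, 225, 231, 233, 228]
-34.0 [242, 242, 239, 226, 206, 180, 157, 144, 131, 131, 139, 141, 148, 168, 194, 216, 233, 242, 244, 242, 241]
-36.0 [244, 242, 237, 228, 203, 170, 141, 118, 113, 120, 131, 142, 153, 160, 174, 200, 226, 237, 241, 243, 242]
-38.0 [243, 243, 237, 214, 181, 149, 120, 104, 103, 121, 145, 163, 162, 151, 155, 175, 200, 228, 241, 243, 241]
-40.0 [244, 240, 231, 209, 168, 136, 114, 96, 95, 113, 138, 152, 155, 152, 145, 147, 169, 200, 223, 235, 242]
-42.0 [242, 243, 233, 206, 176, 141, 115, 103, 95, 99, 113, 127, 134, 133, 130, 136, 155, 178, 204, 228, 238]
-44.0 [208, 207, 204, 187, 157, 136, 124, 112, 106, 103, 105, 110, 114, 116, 120, 126, 133, 144, 161, 181, 198]
-46.0 [108, 119, 125, 118, 112, 102, 98, 102, 107, 112, 119, 122, 118, 114, 114, 117, 120, 125, 128, 128, 126]
-48.0 [60, 62, 63, 71, 71, 68, 75, 89, 104, 117, 126, 127, 124, 120, 117, 118, 120, 119, 113, 101, 85]
-50.0 [47, 51, 57, 61, 62, 67, 78, 90, 107, 122, 126, 126, 125, 123, 121, 121, 123, 119, 111, 96, 75]
-52.0 [45, 45, 48, 51, 56, 63, 73, 90, 110, 122, 128, 129, 128, 127, 125, 126, 126, 125, 115, 100, 84]
-54.0 [45, 44, 42, 42, 46, 52, 64, 84, 103, 115, 121, 123, 122, 121, 120, 120, 120, 119, 114, 105, 85]
-56.0 [44, 43, 43, 42, 43, 44, 51, 63, 78, 89, 97, 96, 95, 93, 91, 91, 92, 95, 94, 85, 72]
```

Call:
apply_moves:
  delta_pos:
    - [0,0.003,0]
    - [0,0.005,0]
    - [0,0.005,0]
    - [0,0.005,0]
    - [0,0.005,0]
    - [0,0.005,0]
  dr:
    - [0,0,0]
    - [0,0,0]
    - [0,0,0]
    - [0,0,0]
    - [0,0,0]
    - [0,0,0]
  jaw: [0.1,0.1,0.1,0.1,0.1,0.1]

```text
time: 12.87
tool_pos: [0.4682, -0.0811, 0.0528]
tool_rot: [-3.141, 0.0, 1.638]
contact_force: [-0.1, -5.7, 4.5]
opening: 0.0208
grip_force: 35.0
```

Run:
```python
from h import *
im=snap();cv2.imwrite("pics/s11.png",im.astype(np.uint8));xs,a,L,Rr=track(im);s=telemetry.observe()
print(s["time"],s["tool_pos"].round(4),s["contact_force"].round(1));print(cen(xs,a,86.5),L,Rr)
# sleeve ring top (z=62+..) : find ring shift vs s5,s8 by phase correlation to verify slide travel
g=lambda f:cv2.imread(f"pics/{f}.png").astype(np.float32).mean(2)
for y,r in zip(np.arange(-32,-48,-2.),rect(im,"scene",np.arange(76,97,1.),np.arange(-32,-48,-2.),24)):print(y,r.astype(int).tolist())
# sleeve outline: template match from s8
t=cv2.imread("pics/s8.png"); from math import hypot
P=proj("scene",w(G,[[.0597,0,.062]]))[0].round().astype(int); T=t[P[1]-12:P[1]+13,P[0]-12:P[0]+13]
for f in("scene5","s8","s9","s10","s11"):
    m=cv2.matchTemplate(cv2.resize(cv2.imread(f"pics/{f}.png")[280:380,270:370],None,fx=8,fy=8,interpolation=cv2.INTER_CUBIC),cv2.resize(T,None,fx=8,fy=8,interpolation=cv2.INTER_CUBIC),cv2.TM_CCOEFF_NORMED)
    _,v,_,l=cv2.minMaxLoc(m); u=np.array([270+l[0]/8+12,280+l[1]/8+12])
    sol=least_squares(lambda q:(proj("scene",w(G,[[q[0],q[1],.062]]))-u).ravel(),[.06,0]).x*1000; print(f,round(v,3),sol.round(2))
```

```text
13.0667 [ 0.4682 -0.081   0.0528] [ 0.7 -4.8  4.1]
86.4 82.49 96.05
-32.0 [238, 240, 241, 241, 234, 230, 230, 222, 214, 210, 200, 185, 175, 185, 199, 211, 221, 229, 233, 233, 227]
-34.0 [241, 241, 238, 228, 213, 196, 181, 170, 148, 130, 120, 112, 115, 138, 170, 202, 229, 242, 244, 242, 241]
-36.0 [244, 241, 236, 226, 207, 189, 174, 155, 134, 113, 103, 107, 119, 133, 157, 195, 227, 238, 241, 243, 242]
-38.0 [242, 242, 236, 216, 190, 171, 165, 162, 146, 127, 119, 123, 130, 134, 150, 176, 201, 229, 242, 242, 241]
-40.0 [244, 240, 231, 210, 177, 159, 155, 149, 137, 121, 109, 114, 127, 139, 141, 146, 169, 201, 223, 235, 241]
-42.0 [243, 243, 234, 207, 178, 150, 135, 133, 124, 107, 96, 96, 107, 119, 126, 136, 154, 177, 204, 228, 237]
-44.0 [209, 207, 204, 186, 157, 139, 130, 121, 114, 104, 96, 95, 102, 110, 117, 125, 132, 144, 162, 182, 199]
-46.0 [108, 119, 124, 118, 111, 103, 99, 103, 108, 114, 120, 121, 116, 112, 114, 117, 120, 124, 128, 129, 126]
scene5 0.945 [51.38 -1.23]
s8 0.999 [60.25 -1.07]
s9 0.987 [61.33 -0.98]
s10 0.939 [63.34 -1.  ]
s11 0.896 [65.15 -0.86]
```

The index is at 86.4 (apparent), so slide ≈ 65.4 mm. That is in line with the rider, which hasn't moved (82.49/96.05). Holding now.

Call:
apply_moves:
  delta_pos:
    - [0,0,0]
    - [0,0,0]
    - [0,0,0]
    - [0,0,0]
    - [0,0,0]
    - [0,0,0]
    - [0,0,0]
    - [0,0,0]
  dr:
    - [0,0,0]
    - [0,0,0]
    - [0,0,0]
    - [0,0,0]
    - [0,0,0]
    - [0,0,0]
    - [0,0,0]
    - [0,0,0]
  jaw: [0.1,0.1,0.1,0.1,0.1,0.1,0.1,0.1]

```text
time: 13.73
tool_pos: [0.4682, -0.081, 0.0528]
tool_rot: [-3.141, 0.0, 1.638]
contact_force: [-0.0, -5.3, 2.7]
opening: 0.0212
grip_force: 35.0
```

Call:
apply_moves:
  delta_pos:
    - [0,0,0]
    - [0,0,0]
    - [0,0,0]
    - [0,0,0]
    - [0,0,0]
    - [0,0,0]
    - [0,0,0]
    - [0,0,0]
  dr:
    - [0,0,0]
    - [0,0,0]
    - [0,0,0]
    - [0,0,0]
    - [0,0,0]
    - [0,0,0]
    - [0,0,0]
    - [0,0,0]
  jaw: [0.1,0.1,0.1,0.1,0.1,0.1,0.1,0.1]

```text
time: 14.4
tool_pos: [0.4682, -0.0811, 0.0528]
tool_rot: [-3.141, 0.0, 1.638]
contact_force: [-0.1, -4.9, 5.7]
opening: 0.0211
grip_force: 35.0
```

Call:
apply_moves:
  delta_pos:
    - [0,0,0]
    - [0,0,0]
    - [0,0,0]
    - [0,0,0]
    - [0,0,0]
    - [0,0,0]
    - [0,0,0]
    - [0,0,0]
  dr:
    - [0,0,0]
    - [0,0,0]
    - [0,0,0]
    - [0,0,0]
    - [0,0,0]
    - [0,0,0]
    - [0,0,0]
    - [0,0,0]
  jaw: [0.1,0.1,0.1,0.1,0.1,0.1,0.1,0.1]

```text
time: 15.07
tool_pos: [0.4682, -0.081, 0.0528]
tool_rot: [-3.141, 0.0, 1.638]
contact_force: [0.4, -5.2, 3.9]
opening: 0.0209
grip_force: 35.0
```

Call:
apply_moves:
  delta_pos:
    - [0,0,0]
    - [0,0,0]
    - [0,0,0]
    - [0,0,0]
    - [0,0,0]
    - [0,0,0]
    - [0,0,0]
    - [0,0,0]
  dr:
    - [0,0,0]
    - [0,0,0]
    - [0,0,0]
    - [0,0,0]
    - [0,0,0]
    - [0,0,0]
    - [0,0,0]
    - [0,0,0]
  jaw: [0.1,0.1,0.1,0.1,0.1,0.1,0.1,0.1]

```text
time: 15.73
tool_pos: [0.4682, -0.081, 0.0528]
tool_rot: [-3.141, 0.0, 1.638]
contact_force: [0.4, -4.7, 4.0]
opening: 0.0211
grip_force: 35.0
```

Call:
apply_moves:
  delta_pos:
    - [0,-0.003,0]
    - [0.001,-0.01,0]
    - [0.001,-0.018,0]
    - [0.002,-0.027,0]
    - [0.002,-0.036,0]
    - [0.003,-0.045,0]
    - [0.003,-0.054,0]
    - [0.004,-0.063,0]
  dr:
    - [0,0,0]
    - [0,0,0]
    - [0,0,0]
    - [0,0,0]
    - [0,0,0]
    - [0,0,0]
    - [0,0,0]
    - [0,0,0]
  jaw: [0.1,0.1,0.1,0.1,0.1,0.1,0.1,0.1]

```text
time: 16.4
tool_pos: [0.4699, -0.1063, 0.0528]
tool_rot: [-3.142, -0.0, 1.638]
contact_force: [-1.2, -3.6, 5.5]
opening: 0.0214
grip_force: 35.0
```

Call:
apply_moves:
  delta_pos:
    - [0.001,-0.009,0]
    - [0.001,-0.018,0]
    - [0.002,-0.027,0]
    - [0.002,-0.036,0]
    - [0.003,-0.045,0]
    - [0.003,-0.054,0]
    - [0.004,-0.061,0]
    - [0.004,-0.067,0]
  dr:
    - [0,0,0]
    - [0,0,0]
    - [0,0,0]
    - [0,0,0]
    - [0,0,0]
    - [0,0,0]
    - [0,0,0]
    - [0,0,0]
  jaw: [0.1,0.1,0.1,0.1,0.1,0.1,0.1,0.1]

```text
time: 17.07
tool_pos: [0.4716, -0.1329, 0.0528]
tool_rot: [3.141, -0.0, 1.638]
contact_force: [0.5, -3.2, 5.6]
opening: 0.0211
grip_force: 35.0
```

Call:
apply_moves:
  delta_pos:
    - [0,-0.006,0]
    - [0.001,-0.012,0]
    - [0.001,-0.018,0]
    - [0.001,-0.023,0]
    - [0.002,-0.028,0]
    - [0.002,-0.033,0]
    - [0.002,-0.037,0]
    - [0.002,-0.039,0]
  dr:
    - [0,0,0]
    - [0,0,0]
    - [0,0,0]
    - [0,0,0]
    - [0,0,0]
    - [0,0,0]
    - [0,0,0]
    - [0,0,0]
  jaw: [0.1,0.1,0.1,0.1,0.1,0.1,0.1,0.1]

```text
time: 17.73
tool_pos: [0.4722, -0.1468, 0.053]
tool_rot: [-3.141, -0.003, 1.637]
contact_force: [0.5, 5.8, 10.6]
opening: 0.021
grip_force: 35.0
```

Run:
```python
from h import *
im=snap();cv2.imwrite("pics/s12.png",im.astype(np.uint8));xs,a,L,Rr=track(im);s=telemetry.observe()
print(s["time"],s["tool_pos"].round(4),s["contact_force"].round(1));print(cen(xs,a,21),L,Rr)
```

```text
17.9333 [ 0.4723 -0.1468  0.0529] [1.5 4.4 8.9]
21.01 82.5 95.96
```

Call:
apply_moves:
  delta_pos:
    - [0,0.001,0]
    - [0,0.001,0]
    - [0,0.001,0]
    - [0,0.001,0]
    - [0,0.001,0]
    - [0,0.001,0.03]
    - [0,0.001,0.1]
    - [0,0.001,0.18]
  dr:
    - [0,0,0]
    - [0,0,0]
    - [0,0,0]
    - [0,0,0]
    - [0,0,0]
    - [0,0,0]
    - [0,0,0]
    - [0,0,0]
  jaw: [0.3,0.4,0.5,0.6,0.6,0.6,0.6,0.6]

```text
time: 18.6
tool_pos: [0.471, -0.1471, 0.1239]
tool_rot: [-3.137, -0.003, 1.638]
contact_force: [0.3, -0.7, -0.8]
opening: 0.0556
grip_force: 0.0
```

Call:
apply_moves:
  delta_pos:
    - [0,0,0.08]
    - [0,0.05,0.16]
    - [0,0.15,0.2]
    - [0,0.25,0.2]
    - [0,0.35,0.2]
    - [0,0.45,0.2]
    - [0,0.5,0.2]
    - [0,0.5,0.2]
  dr:
    - [0,0,0]
    - [0,0,0]
    - [0,0,0]
    - [0,0,0]
    - [0,0,0]
    - [0,0,0]
    - [0,0,0]
    - [0,0,0]
  jaw: [0.6,0.6,0.6,0.6,0.6,0.6,0.6,0.6]

```text
time: 19.27
tool_pos: [0.4717, 0.0559, 0.2047]
tool_rot: [-3.141, -0.001, 1.643]
contact_force: [-0.0, -0.2, -0.5]
opening: 0.0552
grip_force: 0.0
```

Run:
```python
from h import *
im=snap();cv2.imwrite("pics/s13.png",im.astype(np.uint8));xs,a,L,Rr=track(im);s=telemetry.observe()
print(s["time"],s["tool_pos"].round(4),s["contact_force"].round(1));print(cen(xs,a,21),L,Rr)
# seating check: sleeve patch vs the earlier seated picture; bystander check
t=cv2.imread("pics/scene3.png"); P=proj("scene",w(G,[[0,0,.062]]))[0].round().astype(int)
T=t[P[1]-12:P[1]+13,P[0]-12:P[0]+13]; k=lambda q:cv2.resize(q,None,fx=8,fy=8,interpolation=cv2.INTER_CUBIC)
m=cv2.matchTemplate(k(im.clip(0,255).astype(np.uint8)[P[1]-18:P[1]+19,P[0]-18:P[0]+19]),k(T),cv2.TM_CCOEFF_NORMED);_,v,_,l=cv2.minMaxLoc(m);print("sleeve shift px",v,(np.array(l)/8-6))
d=np.abs(cv2.GaussianBlur(im,(3,3),0)-cv2.GaussianBlur(cv2.imread("pics/scene0.png").astype(float),(3,3),0)).max(2)>40
n,_,st,_=cv2.connectedComponentsWithStats(d.astype(np.uint8)); print([q[:5].tolist() for q in st[1:] if q[4]>12])
cv2.imwrite("pics/top13.png",eyes.read_camera("top")[:,:,::-1])
```

```text
19.4667 [0.4724 0.0513 0.2046] [ 0.5 -0.4 -0.4]
21.03 82.72 95.85
sleeve shift px 0.9728273749351501 [-0.375 -0.375]
[[0, 0, 283, 133, 9460], [10, 0, 14, 8, 85], [33, 0, 153, 59, 3167], [214, 25, 28, 8, 94], [220, 32, 54, 34, 882], [171, 40, 6, 9, 23], [177, 42, 20, 6, 84], [186, 43, 28, 31, 246], [0, 67, 22, 55, 564], [0, 72, 9, 29, 133], [205, 76, 21, 6, 100], [234, 123, 34, 17, 247], [223, 131, 7, 9, 38], [14, 132, 7, 12, 28], [212, 138, 86, 47, 2317], [250, 161, 6, 6, 15], [196, 173, 9, 18, 101], [188, 176, 36, 50, 783], [244, 180, 27, 21, 159], [227, 195, 14, 20, 160], [0, 221, 17, 16, 78], [0, 226, 32, 26, 442], [0, 245, 40, 34, 849], [36, 288, 5, 7, 18], [47, 290, 7, 8, 18], [0, 290, 81, 70, 1752], [47, 304, 3, 18, 42], [295, 314, 20, 20, 139], [77, 320, 52, 40, 1262], [38, 322, 3, 8, 14], [294, 329, 10, 12, 34], [305, 330, 24, 31, 177], [285, 333, 30, 40, 272], [330, 344, 15, 14, 107], [70, 348, 5, 12, 38], [19, 353, 29, 10, 115], [52, 354, 9, 9, 32], [330, 356, 12, 13, 77], [0, 361, 12, 7, 20], [0, 369, 54, 19, 749], [318, 378, 5, 4, 14], [0, 387, 6, 9, 35], [10, 393, 19, 5, 46]]
```

```bash
python3 -c "
from cell import job
print(job.hand_in())"
```

```text
the job is handed in; nothing more can be done
None
```

The job is handed in, result not yet reported: the drawbar was seated on the spigot and the slide pulled to about 65.4 mm. My camera estimate put the rider at about 66 mm (±1.5 mm). It was held there for over 2 s and eased fully home, with the rider unmoved and the drawbar left seated.

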